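# Stand the fallen sample bottle up and hold the chiller lid at its loading mark

### The job

A colleague is about to load the queued sample bottles into the chiller. With the chiller still shut, first stand the fallen bottle back upright in the gap in its lane, leaving the standing bottles undisturbed, and let go of it. Then lift the chiller's sprung lid to the 40-degree loading mark, never as far as the double line at 55 degrees where the lid switch stops the cooling, and finish holding it at the mark: the spring shuts it as soon as it is let go.

Things in the scene. Friction and masses are not known exactly. Their poses are not given: they have to be found in the camera images.
- fallen_mid (a point): centre (half its height, on its axis) of the fallen bottle: amber glass, body 36 mm in diameter up to 50 mm, then a shoulder and a black screw cap 26 mm in diameter, 18 mm high; 75 mm tall in all, 60 to 130 g. It lies along the lane in the gap of the row, cap away from the robot. The point's z axis runs from base to cap.
- near_a_mid (a point): centre (half-way up, on the axis) of a bottle like the fallen one that stands upright in the lane, at the lane's end nearest the robot. Must stay as it is.
- near_b_mid (a point): centre (half-way up, on the axis) of a bottle like the fallen one that stands upright in the lane, next to that one, at the gap's near side. Must stay as it is.
- far_a_mid (a point): centre (half-way up, on the axis) of a bottle like the fallen one that stands upright in the lane, at the gap's far side, by the lane's far end. Must stay as it is.
- lane: shallow straight aluminium channel fixed to the bench, left or right of the chiller. Its x axis runs along it, away from the robot; it reaches from x = -210 to +165 mm of its origin. Origin on the bench, on the channel's centre line. Floor 3 mm above the bench, 44 mm wide between side rails that stand 4 mm above the floor (rail tops 7 mm above the bench) and are 6 mm thick.
- chiller: dark bench-top bottle chiller fixed to the bench, 280 mm deep (its x axis, pointing away from the robot), 290 mm wide (y) and 115 mm high without the lid; origin at the centre of its underside; its front looks to the robot. On either side an upright aluminium sector plate (radius 129 mm, top 245 mm above the bench) stands round the hinge; a steel pointer on the lid's side moves along it.
- lid_hinge (a point): middle of the lid's hinge line, 118 mm above the bench at the chiller's back, 125 mm behind its centre; the hinge line runs along this point's y axis (the chiller's width) and the point's x axis points away from the robot. It does not move with the lid.
- lid_handle (a point): middle of the lid's handle bar: round steel bar 12 mm in diameter, 120 mm long, parallel to the hinge line, on two posts at its ends, its centre 40 mm above the lid's top. With the lid shut it lies 225 mm in front of the hinge line (to its -x) and 62 mm above it; it moves on an arc about the hinge line. The lid is 22 mm thick. The point turns with the lid.
- lid (a joint): opening angle of the lid in rad: 0 shut, growing as the front edge rises; 0.698 = 40 degrees, the loading mark; 0.96 = 55 degrees, the double line. A spring hinge pulls it shut from every angle. Moving the handle along its arc takes 4 to 6 N at the start and 6 to 8 N at the loading mark; a straight upward pull there needs about 13 N.
- load_mark (a point): the bold black line at 40 degrees on the sector plate at the chiller's left (+y) side, 120 mm from the hinge line; the other plate has the same. Further lines: 0 (shut), fine ones each 10 degrees, and a double line at 55 degrees.
There are look-alikes about, which are no part of the job. What is shaped like the part that bears fallen_mid but turquoise or yellow is not meant.

How it is judged (in metres and radians):
On the way:
1. the fallen bottle stands upright on the lane's floor, in the gap between the standing bottles, let go, with the chiller lid still shut (angle between fallen_mid's own z axis and vertical below 0.1 rad and y of fallen_mid in the frame of lane between -0.012 and 0.012 m and x of fallen_mid in the frame of lane between -0.125 and 0.115 m and height (world z) of fallen_mid between 0.036 and 0.0445 m and contact force between fallen and the fingers below 0.1 N and value of joint lid below 0.08 rad), for 0.3 s.
At the end, for the whole second after the job is handed in: The fallen bottle stands on the lane's floor in the gap, within 12 mm of the centre line and 0.1 rad of upright, not touched by the fingers; its neighbours stand within 20 mm of their places; the fingers hold the lid (over 2 N) between 36 and 44 degrees, all through the last second (value of joint lid between 0.628 and 0.768 rad and contact force between lid and the fingers above 2 N and angle between fallen_mid's own z axis and vertical below 0.1 rad and y of fallen_mid in the frame of lane between -0.012 and 0.012 m and x of fallen_mid in the frame of lane between -0.125 and 0.115 m and height (world z) of fallen_mid between 0.036 and 0.0445 m and contact force between fallen and the fingers below 0.1 N and distance of each of near_a_mid, near_b_mid, far_a_mid from where it was at the start of the episode below 0.02 m and angle between each of near_a_mid, near_b_mid, far_a_mid's own z axis and vertical below 0.35 rad); the arm keeps its last pose, push and grip.
It fails at once if the lid gets to the double line at 55 degrees (value of joint lid above 0.94 rad).
It fails at once if a standing bottle is tipped or pushed out of its place (angle between any of near_a_mid, near_b_mid, far_a_mid's own z axis and vertical above 0.35 rad or distance of any of near_a_mid, near_b_mid, far_a_mid from where it was at the start of the episode above 0.02 m).
It also fails if it takes over 70 s, if anything falls off the work surface, if the arm or the gripper's body presses on something with over 40 N, if the wrist force passes 120 N, or if a joint passes its speed limit or range.

### The arm

A 7-joint arm with a two-finger parallel gripper is mounted at the origin on the work surface. World frame = base frame: x ahead of the robot, y to its left, z up, the work surface at z = 0. Lengths are in m, angles in degrees, forces in N, time in s.
With the tool pointing down it reaches from about 0.425 to 0.875 m from the base axis. Payload 4.7 kg.
Tool frame: the origin (TCP) lies on the centre line of the jaws, within the pads' length; the fingertips stand 8 mm ahead of it and the grasp point (between the pads) lies 11 mm behind it; z points along the fingers, y is the direction in which the jaws open and shut (so a half turn about z gives the same grasp; the last joint's range is limited). The gripper opens to 87 mm and grips with 3 to 60 N. Pads are 19 mm wide; open, the fingers measure 117 mm over their backs; the gripper's body (75 mm by 190 mm) begins 51 mm behind the grasp point.
Start: joints at [-71.729, 18.392, -4.016, 83.108, 1.295, 78.541, -3.26], TCP at [0.195, 0.62, 0.231] pointing down, gripper open.
Joint ranges: [-163.93, 163.93], [-17.29, 119.83], [-79.2, 71.16], [3.27, 140.29], [-89.18, 269.18], [5.43, 117.66], [-154.24, 154.24]. Speed limits (degrees/s): [147.25, 147.25, 180, 180, 180, 180, 180].

### API

Orientations are given as [roll, pitch, yaw] about the fixed x, y, z axes, in that order (R = Rz(yaw) Ry(pitch) Rx(roll)).
In Python, from cell import env gives the robot as it stands. The module is installed in compiled form; this text tells all that it offers.
- The arm moves only by the tool move_arm, never from a script. Its argument "steps" is a list of rows, each a list of 2 entries, a list of its own where there are three numbers: the shift along the tool's x, y, z in m, then the turn about the tool's z in rad. A call has 1 to 20 rows; each row is the pose to reach, as a shift and turn from the pose commanded when the call began, along the tool's axes at that moment; what a row does not reach only later rows make up. A row lasts 1/8 s, in which the tool goes at most 62.5 mm and 10.7 degrees, less where a joint would pass 70% of its speed; a pose out of reach is approached as far as the arm can. A call with a gripper value outside its range is refused whole. "hand" is the closure, from -1 (fully open) to 1 (shut), set as the call begins (left out, the last holds). The fingers move at their own pace and stop on an object; "squeeze" is the grip in N (left out, the last holds). Time passes only in rows, so rows that repeat a pose let the fingers close. It gives the time, the measured TCP pose, the force and the opening at its end, in the units of the state.
- env.get_obs(): the state, without advancing time (a new reading comes with each control period).
- env.read_camera(name): name is "scene" or "top" or "wrist"; returns (picture, depth): 384x512x3 uint8, red, green, blue; 384x512 float32, m along the optical axis (not along the pixel's ray), 0 where there is no reading.
- env.calibration(name): a dict with "intrinsics" (3x3 intrinsics, pixels), "D" ([k1, k2, p1, p2, k3] as OpenCV has them; the pictures are not rectified), "position" and "orientation" of the camera in the world; the wrist camera has in their place "mount" (4x4, takes a point from camera to tool coordinates, whose origin is the TCP and whose axes are the flange's). Camera axes: x right, y up, looking along -z (the intrinsics and any distortion apply to the point x, -y, -z); pixel columns grow to the right and rows downward; lengths in m; the calibration is good to about 2 mm. A picture is of the moment at which its call begins: read the wrist's pose just before it. calibration takes no time and is no camera call.
- env.sign_off(): hands the job in, once; it reports no verdict.
Trained networks look in the newest picture that a camera, given by its name, has taken for a name from the list of things; names that differ only in an ending like _2 or _b are one class to them, and where a whole thing is asked for, a point or a joint stands for the part that bears it (a point fixed in the world has none). Each returns a list of dicts, best first, with "conf" (0 to 1); they miss things now and then, are a little off and sometimes report something else, mostly with a low value. They report only what shows in the picture. A call takes as long as a camera call. They do not tell look-alikes from the thing itself.
- env.cut_out(camera, query): "region" (384x512 bool, what is visible of it) and "uv" ([column, row] in pixels, amid what is visible of it).
The state is a dict: "time_s": time; "qpos": joint angles; "joint_velocities": joint speeds; "effort": joint torques, N m; "tool_pos": TCP position; "tool_rot": TCP orientation; "force": force on the tool from outside, world axes, zero at the start; "wrist_torque": the same for the moment, N m; "grip_width": finger opening in m.
Only numpy, scipy, OpenCV 4.12 (cv2) and the standard library are available. Lean on these libraries where they do the work, as an engineer would, in place of code of your own. Each camera call takes 0.05 s, during which the arm holds its last target. There are 200 camera calls.

## Working session

There is one attempt and no reset: what is moved stays moved. The work goes in short steps, Python scripts to look and compute and a tool call to move; the robot and the scene stay as the last step left them, time stands still between calls to the robot, and variables do not carry over. Pictures are saved under pics/ and viewed, about 8 in all and at most 12, crops included, and the job is handed in when it is done.

Besides the shell and the picture viewer there is one more tool, called after ">>>" by a JSON object that holds its "op" and its "data". move_arm: Moves the arm, as the interface text tells. Its arguments: {"type":"object","properties":{"steps":{"type":"array"},"hand":{"type":"number"},"squeeze":{"type":"number"}},"required":["steps"]}

```bash
ls; mkdir -p pics
python3 - <<'E'
from cell import env
import cv2,numpy as np
o=env.get_obs();print({k:np.round(v,3) for k,v in o.items()})
a=env.read_camera("scene")[0];b=env.read_camera("top")[0]
cv2.imwrite("pics/a.png",cv2.cvtColor(np.vstack([a,b])[:, :],cv2.COLOR_RGB2BGR)[:768])
im=np.hstack([a,b]);im=cv2.resize(im,(800,300));
cv2.imwrite("pics/s.png",cv2.cvtColor(a,cv2.COLOR_RGB2BGR));cv2.imwrite("pics/t.png",cv2.cvtColor(b,cv2.COLOR_RGB2BGR))
for c in("scene","top","wrist"):print(c,env.calibration(c))
E
```

```text
pics
{'time_s': np.float64(0.0), 'qpos': array([-71.729,  18.44 ,  -4.016,  83.175,   1.296,  78.541,  -3.259]), 'joint_velocities': array([-0.041, -0.004, -0.024, -0.006,  0.102, -0.036, -0.059]), 'effort': array([ 0.0000e+00, -4.9129e+01, -4.0300e-01, -3.1254e+01, -6.4000e-02,
        4.3000e-02,  0.0000e+00]), 'tool_pos': array([0.195, 0.62 , 0.229]), 'tool_rot': array([-1.79889e+02,  6.00000e-03,  1.62540e+02]), 'force': array([ 0.177, -0.487,  0.08 ]), 'wrist_torque': array([0.014, 0.004, 0.006]), 'grip_width': np.float64(0.087)}
scene {'intrinsics': array([[357.55311826,   0.        , 255.466268  ],
       [  0.        , 357.55311826, 189.56521417],
       [  0.        ,   0.        ,   1.        ]]), 'D': array([-0.08141605,  0.        ,  0.        ,  0.        ,  0.        ]), 'position': array([ 0.88742736, -0.70999034,  0.70273192]), 'orientation': array([53.91797483, -1.03557321, 23.70468648])}
top {'intrinsics': array([[444.50141002,   0.        , 257.91128758],
       [  0.        , 444.50141002, 193.54332079],
       [  0.        ,   0.        ,   1.        ]]), 'D': array([-0.16354873,  0.        ,  0.        ,  0.        ,  0.        ]), 'position': array([0.3860599 , 0.03892766, 1.44332642]), 'orientation': array([  9.04607601,  -0.37515893, -91.24681575])}
wrist {'intrinsics': array([[346.32895541,   0.        , 255.27685326],
       [  0.        , 346.32895541, 193.67350288],
       [  0.        ,   0.        ,   1.        ]]), 'D': array([-0.04058526,  0.        ,  0.        ,  0.        ,  0.        ]), 'mount': array([[-1.11619570e-03,  9.69519713e-01,  2.45010777e-01,
         6.65071155e-02],
       [ 9.99999358e-01,  1.03414829e-03,  4.63521765e-04,
         8.91456703e-04],
       [ 1.96016012e-04,  2.45011137e-01, -9.69520244e-01,
        -1.53851445e-01],
       [ 0.00000000e+00,  0.00000000e+00,  0.00000000e+00,
         1.00000000e+00]])}
```

View pics/s.png

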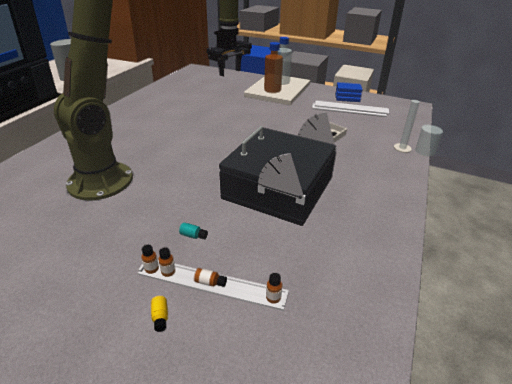

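View pics/t.png

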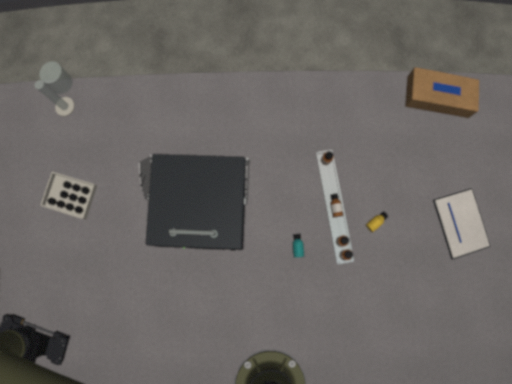

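Scene view: the lane is at about (145,270)–(285,297). The amber fallen bottle is at (207,278), with standing bottles at (149,258), (166,262) and (274,288). The look-alikes are turquoise (193,231) and yellow (160,312). The fallen bottle I want is the amber one with the white label, lying in the lane, which is (337,206) in the top view. Next I measure positions and take a crop to confirm it.

```bash
cat > h.py <<'E'
from cell import env
import numpy as np,cv2
from scipy.spatial.transform import Rotation as R
F=np.diag([1,-1,-1.])
def pose(cam,c):
    if cam!="wrist": return R.from_euler("xyz",c["orientation"],degrees=True).as_matrix(),c["position"]
    o=env.get_obs();T=R.from_euler("xyz",o["tool_rot"],degrees=True).as_matrix();m=c["mount"]
    return T@m[:3,:3],T@m[:3,3]+o["tool_pos"]
def shot(cam):
    c=env.calibration(cam);Rm,p=pose(cam,c);im,d=env.read_camera(cam)
    v,u=np.mgrid[:384,:512];n=cv2.undistortPoints(np.dstack([u,v]).reshape(-1,1,2).astype(float),c["intrinsics"],c["D"]).reshape(384,512,2)
    P=np.dstack([n,np.ones((384,512))])*d[...,None]
    W=P@F@Rm.T+p; W[d==0]=np.nan
    return im,W
def save(im,n): cv2.imwrite(n,cv2.cvtColor(im,cv2.COLOR_RGB2BGR))
E
python3 - <<'E'
from h import *
for cam in("top","scene"):
    im,W=shot(cam)
    for q in("fallen_mid","lane","lid_handle","chiller"):
        for r in env.cut_out(cam,q)[:6]:
            g=W[r["region"]];g=g[~np.isnan(g[:,0])]
            print(cam,q,round(r["conf"],2),np.round(r["uv"]),len(g),"med",np.round(np.median(g,0),3),"lo",np.round(np.percentile(g,2,0),3),"hi",np.round(np.percentile(g,98,0),3))
            if q in("lane","fallen_mid"):
                xy=g[:,:2].astype(np.float32);b=cv2.minAreaRect(xy);print("   rect",np.round(b[0],4),np.round(b[1],3),round(b[2],1))
    if cam=="scene": save(cv2.resize(im[215:345,120:310],(760,520),interpolation=3),"pics/c.png")
E
```

```text
top fallen_mid 0.76 [374. 223.] 212 med [ 0.509 -0.352  0.032] lo [ 0.484 -0.387  0.013] hi [ 0.536 -0.326  0.04 ]
   rect [ 0.5134 -0.3585] [0.033 0.074] 37.7
top fallen_mid 0.61 [339. 208.] 241 med [ 0.566 -0.223  0.035] lo [ 0.532 -0.244  0.005] hi [ 0.604 -0.209  0.045]
   rect [ 0.5695 -0.226 ] [0.076 0.038] 5.6
top fallen_mid 0.54 [299. 246.] 241 med [ 0.439 -0.097  0.032] lo [ 0.408 -0.118  0.002] hi [ 0.477 -0.08   0.04 ]
   rect [ 0.4414 -0.1004] [0.041 0.073] 89.6
top lane 0.93 [332. 199.] 1404 med [ 0.592 -0.221  0.005] lo [ 0.391 -0.268 -0.003] hi [ 0.744 -0.178  0.026]
   rect [ 0.5728 -0.2255] [0.382 0.063] 8.3
top lane 0.17 [345. 253.] 119 med [ 0.409 -0.244  0.056] lo [ 0.394 -0.271  0.009] hi [ 0.425 -0.233  0.083]
   rect [ 0.411  -0.2546] [0.032 0.043] 24.0
top lid_handle 0.74 [197. 199.] 9468 med [0.58  0.213 0.14 ] lo [0.441 0.068 0.115] hi [0.711 0.358 0.189]
top lid_handle 0.72 [344. 251.] 96 med [ 0.409 -0.242  0.06 ] lo [ 0.394 -0.256  0.017] hi [ 0.422 -0.233  0.084]
top lid_handle 0.68 [195. 201.] 8745 med [0.574 0.211 0.14 ] lo [0.443 0.077 0.134] hi [0.71
[... 534 characters left out ...]
i [ 0.481 -0.093  0.037]
   rect [ 0.4435 -0.1029] [0.077 0.035] 16.3
scene lane 0.59 [226. 288.] 2087 med [ 0.616 -0.23   0.004] lo [ 0.397 -0.275 -0.001] hi [ 0.753 -0.183  0.013]
   rect [ 0.5692 -0.2246] [0.378 0.068] 8.5
scene lane 0.43 [279. 154.] 3624 med [0.557 0.206 0.139] lo [0.445 0.071 0.126] hi [0.717 0.343 0.182]
   rect [0.5831 0.213 ] [0.305 0.281] 84.2
scene lid_handle 0.56 [276. 152.] 3533 med [0.556 0.21  0.139] lo [0.445 0.072 0.127] hi [0.717 0.344 0.18 ]
scene chiller 0.64 [284. 169.] 8793 med [0.619 0.105 0.138] lo [0.446 0.054 0.016] hi [0.724 0.361 0.215]
scene chiller 0.37 [271. 289.] 411 med [ 0.728 -0.215  0.051] lo [ 0.709 -0.222  0.005] hi [ 0.742 -0.194  0.078]
```

View pics/c.png

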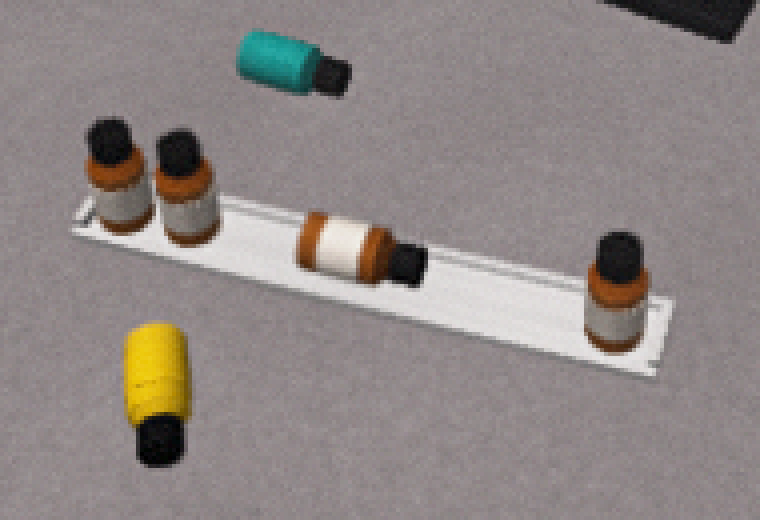

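The crop confirms it: amber glass with a black cap, lying in the lane at crop (360,250), with a standing bottle on either side. The turquoise (290,65) and yellow (160,400) bottles lie outside the lane. Next I go above it, crossing well clear of the chiller.

>>> {"op": "move_arm", "data": {"steps": [[[0,0,-0.06],0],[[0,0,-0.12],0],[[-0.04,-0.03,-0.15],0.15],[[-0.09,-0.065,-0.15],0.32],[[-0.135,-0.1,-0.15],0.5],[[-0.18,-0.135,-0.15],0.67],[[-0.23,-0.17,-0.15],0.85],[[-0.275,-0.205,-0.15],1.03],[[-0.32,-0.24,-0.15],1.2],[[-0.37,-0.275,-0.15],1.38],[[-0.417,-0.309,-0.15],1.56],[[-0.44,-0.355,-0.15],1.73],[[-0.467,-0.405,-0.15],1.9],[[-0.494,-0.455,-0.15],2.07],[[-0.52,-0.5,-0.15],2.24],[[-0.545,-0.55,-0.15],2.4],[[-0.57,-0.6,-0.15],2.55],[[-0.6,-0.65,-0.13],2.69],[[-0.62,-0.689,-0.08],2.69],[[-0.62,-0.689,-0.02],2.69]], "hand": -1}}

```text
time_s: 3.1
tool_pos: [0.5796, -0.2287, 0.2511]
tool_rot: [179.8, -0.2, 8.0]
force: [0.3, 0.0, -0.5]
grip_width: 0.0871
```

>>> {"op": "move_arm", "data": {"steps": [[[0,0,0],0],[[0,0,0],0],[[0,0,0],0],[[0,0,0],0]]}}

```text
time_s: 3.6
tool_pos: [0.581, -0.2231, 0.2535]
tool_rot: [179.9, -0.2, 8.5]
force: [-0.1, 0.5, -0.3]
grip_width: 0.0871
```

Run:
```python
from h import *
o=env.get_obs();print(o["time_s"],np.round(o["tool_pos"],4),o["tool_rot"],o["qpos"])
im,W=shot("wrist");save(im,"pics/w1.png");np.save("w1.npy",W)
for q in("fallen_mid","near_a_mid","lane"):
    for r in env.cut_out("wrist",q)[:5]:
        g=W[r["region"]];g=g[~np.isnan(g[:,0])]
        b=cv2.minAreaRect(g[:,:2].astype(np.float32))
        print(q,round(r["conf"],2),np.round(r["uv"]),len(g),"lo",np.round(np.percentile(g,2,0),3),"hi",np.round(np.percentile(g,98,0),3),"rect",np.round(b[0],4),np.round(b[1],3),round(b[2],1))
        t=g[g[:,2]>g[:,2].max()-0.008];print("   top",np.round(t.mean(0),4))
```

```text
3.6 [ 0.581  -0.2231  0.2535] [179.93262882  -0.21553528   8.47449259] [-17.09894434  17.41963253  44.6480596   87.04133075 -12.38873694
  80.37982036 -53.26471109]
fallen_mid 0.82 [257. 180.] 1977 lo [ 0.534 -0.245  0.021] hi [ 0.607 -0.21   0.039] rect [ 0.5654 -0.2266] [0.085 0.037] 9.1
   top [ 0.5633 -0.2266  0.0364]
fallen_mid 0.7 [377. 230.] 666 lo [ 0.505 -0.391  0.012] hi [ 0.546 -0.322  0.032] rect [ 0.5598 -0.3304] [0.13  0.075] 33.9
   top [ 0.5922 -0.2643  0.247 ]
fallen_mid 0.43 [132. 237.] 86 lo [ 0.475 -0.117  0.008] hi [ 0.512 -0.084  0.102] rect [ 0.5276 -0.1278] [0.008 0.14 ] 50.9
   top [ 0.5845 -0.1688  0.2673]
near_a_mid 0.53 [264. 305.] 180 lo [ 0.411 -0.266  0.012] hi [ 0.441 -0.231  0.077] rect [ 0.4285 -0.2479] [0.035 0.037] 4.7
   top [ 0.4428 -0.2336  0.0778]
lane 0.78 [252. 118.] 8896 lo [ 0.412 -0.266  0.001] hi [ 0.75  -0.177  0.009] rect [ 0.5745 -0.2246] [0.369 0.058] 8.2
   top [ 0.6132 -0.215   0.3284]
```

View pics/w1.png

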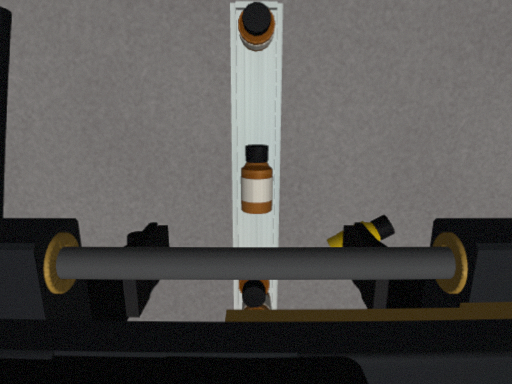

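The wrist view shows the fallen bottle with its cap at (257,153), base at (257,210), well aligned with the lane. I'll read the cap and base coordinates and the lane's centre line.

Run:
```python
import numpy as np
W=np.load("w1.npy")
for v in range(136,218,4): 
    r=W[v,235:280];m=r[:,2]>0.018; print(v,np.round(r[m].mean(0),4) if m.any() else None,np.round(r[m][:,2].max(),3) if m.any() else "", m.sum())
for v in (80,110,130):
    r=W[v,225:290];m=r[:,2]>0.0045;c=r[m]; print(v,np.round(c[[0,-1]],4),np.round(np.nanmedian(r[:,2]),4))
```

```text
136 None  0
140 None  0
144 None  0
148 [ 0.6049 -0.221   0.0308] 0.034 23
152 [ 0.6006 -0.2217  0.0305] 0.034 23
156 [ 0.5962 -0.2223  0.0305] 0.034 23
160 [ 0.5919 -0.2224  0.031 ] 0.034 22
164 [ 0.5873 -0.2231  0.03  ] 0.034 24
168 [ 0.5832 -0.2237  0.0315] 0.035 32
172 [ 0.5793 -0.2242  0.0345] 0.039 31
176 [ 0.5749 -0.2249  0.0346] 0.039 32
180 [ 0.5706 -0.2255  0.0352] 0.039 32
184 [ 0.5662 -0.2262  0.0354] 0.04 32
188 [ 0.5617 -0.227   0.0351] 0.039 31
192 [ 0.5572 -0.2275  0.035 ] 0.039 32
196 [ 0.5527 -0.2281  0.0352] 0.039 31
200 [ 0.5481 -0.2283  0.0354] 0.041 31
204 [ 0.5433 -0.229   0.0345] 0.039 31
208 [ 0.5387 -0.2297  0.0344] 0.039 31
212 [ 0.5347 -0.2309  0.0363] 0.04 24
216 None  0
80 [[ 0.6726 -0.1819  0.006 ]
 [ 0.6806 -0.2367  0.0078]] 0.0028
110 [[ 0.6404 -0.1862  0.0063]
 [ 0.6484 -0.2409  0.0074]] 0.0022
130 [[ 0.6185 -0.1904  0.0081]
 [ 0.6264 -0.2446  0.0063]] 0.0027
```

>>> {"op": "move_arm", "data": {"steps": [[[0.02,0.001,0.04],0],[[0.02,0.001,0.09],0],[[0.02,0.001,0.14],0],[[0.02,0.001,0.18],0],[[0.02,0.001,0.205],0],[[0.02,0.001,0.22],0],[[0.02,0.001,0.23],0],[[0.02,0.001,0.231],0],[[0.02,0.001,0.231],0],[[0.02,0.001,0.231],0]], "hand": -1}}

```text
time_s: 5.05
tool_pos: [0.6003, -0.2215, 0.0211]
tool_rot: [180.0, -0.1, 8.4]
force: [0.1, 0.1, 0.5]
grip_width: 0.087
```

>>> {"op": "move_arm", "data": {"steps": [[[0,0,0],0],[[0,0,0],0],[[0,0,0],0],[[0,0,0],0],[[0,0,0],0],[[0,0,0],0],[[0,0,0],0],[[0,0,0],0]], "hand": 1, "squeeze": 6}}

```text
time_s: 6.05
tool_pos: [0.5997, -0.2213, 0.0201]
tool_rot: [-180.0, 0.0, 8.4]
force: [0.4, -0.5, -0.4]
grip_width: 0.0255
```

>>> {"op": "move_arm", "data": {"steps": [[[-0.002,0,-0.007],0],[[-0.004,0,-0.0125],0],[[-0.007,0,-0.018],0],[[-0.01,0,-0.0235],0],[[-0.014,0,-0.0285],0],[[-0.018,0,-0.033],0],[[-0.0225,0,-0.037],0],[[-0.0275,0,-0.041],0],[[-0.0325,0,-0.0445],0],[[-0.038,0,-0.047],0],[[-0.0435,0,-0.0495],0],[[-0.049,0,-0.051],0],[[-0.055,0,-0.0525],0],[[-0.061,0,-0.053],0],[[-0.067,0,-0.053],0],[[-0.073,0,-0.053],0],[[-0.079,0,-0.0525],0],[[-0.085,0,-0.0515],0],[[-0.087,0,-0.0515],0],[[-0.087,0,-0.0515],0]]}}

```text
time_s: 8.55
tool_pos: [0.5171, -0.2336, 0.0733]
tool_rot: [179.9, -0.4, 8.5]
force: [6.1, 1.4, 1.8]
grip_width: 0.0256
```

Run:
```python
from h import *
im,W=shot("scene");save(cv2.resize(im[200:345,100:320],(792,522),interpolation=3),"pics/d.png")
o=env.get_obs();print(o["force"],o["tool_pos"],o["grip_width"])
```

```text
[6.02863165 1.78668358 1.40625403] [ 0.51712238 -0.23357633  0.07325477] 0.025681635006872056
```

View pics/d.png

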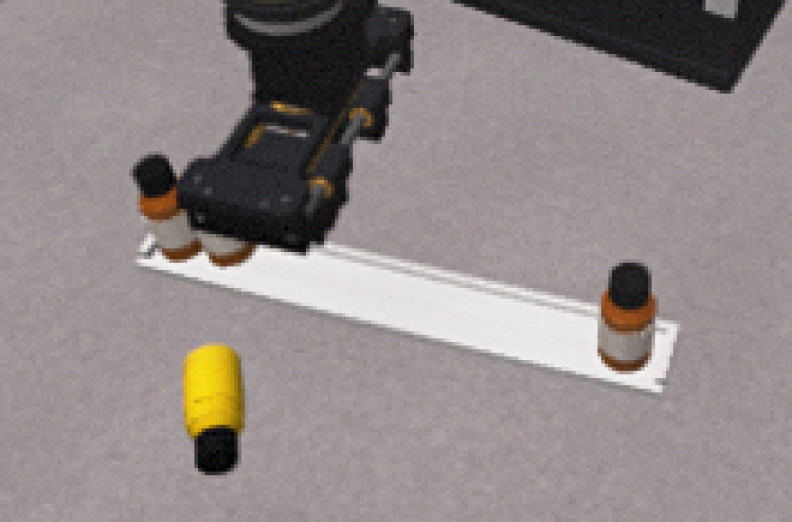

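The force is +6 N and near_a leans at crop (155,175). The bottle has not swivelled and its base is pressing against the row. I back off gently along +x.

>>> {"op": "move_arm", "data": {"steps": [[[0.003,0,0],0],[[0.006,0,0],0],[[0.01,0,0],0],[[0.015,0,0],0],[[0.022,0,0],0],[[0.03,0,0],0],[[0.04,0,0],0],[[0.05,0,0],0],[[0.06,0,0],0],[[0.06,0,0],0],[[0.06,0,0],0]]}}

```text
time_s: 9.98
tool_pos: [0.5726, -0.2254, 0.0715]
tool_rot: [-180.0, 0.0, 8.4]
force: [-0.4, -0.3, -0.7]
grip_width: 0.0258
```

Run:
```python
from h import *
im,W=shot("scene");save(cv2.resize(im[200:345,100:320],(792,522),interpolation=3),"pics/e.png")
o=env.get_obs();print(o["force"],o["tool_pos"],o["grip_width"])
```

```text
[ 0.4891637   0.2141335  -1.39058424] [ 0.57250969 -0.225504    0.07153562] 0.025919193045289366
```

View pics/e.png

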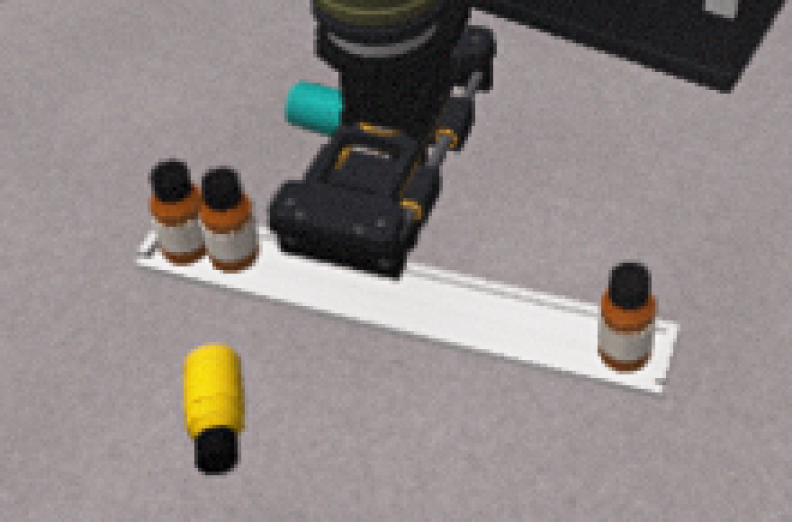

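Both near bottles are upright again: near_a at crop (180,215), near_b at (230,220). near_b has shifted about 7 mm, within tolerance. At 6 N the bottle didn't swivel, so I'll raise it clear, drop the grip to 3 N and let it swing.

>>> {"op": "move_arm", "data": {"steps": [[[0.01,0,-0.01],0],[[0.02,0,-0.025],0],[[0.02,0,-0.03],0],[[0.02,0,-0.03],0]]}}

```text
time_s: 10.52
tool_pos: [0.5931, -0.2225, 0.1024]
tool_rot: [180.0, -0.1, 8.4]
force: [-0.8, -0.1, -0.8]
grip_width: 0.0259
```

>>> {"op": "move_arm", "data": {"steps": [[[0,0,0],0],[[0,0,0],0],[[0,0,0],0],[[0,0,0],0]], "squeeze": 3}}

```text
time_s: 11.02
tool_pos: [0.5926, -0.2223, 0.1015]
tool_rot: [-180.0, 0.0, 8.4]
force: [0.8, -0.1, -1.6]
grip_width: 0.0259
```

Run:
```python
from h import *
im,W=shot("wrist");save(im,"pics/f.png")
o=env.get_obs();print(o["force"],o["tool_pos"],o["grip_width"])
im2,W2=shot("scene")
# amber pixels near the tool, both cameras
for n,i,w in(("wrist",im,W),("scene",im2,W2)):
    a=i.astype(int);m=(a[...,0]>a[...,2]*1.8)&(a[...,0]>60)&(abs(w[...,1]+.225)<.035)&(w[...,2]>-.01)&(w[...,2]<.15)&(w[...,0]<.69)&(w[...,0]>.48)
    if m.any(): g=w[m];print(n,m.sum(),np.round(g.min(0),3),np.round(g.max(0),3),np.argwhere(m).mean(0))
```

```text
[ 0.28841783  0.03008613 -0.64046492] [ 0.59264857 -0.22232967  0.1015105 ] 0.025986854040649512
wrist 1420 [ 0.589 -0.239  0.039] [ 0.617 -0.204  0.142] [208.87676056 255.40704225]
scene 83 [ 0.594 -0.242  0.036] [ 0.616 -0.209  0.092] [270.18072289 223.09638554]
```

View pics/f.png

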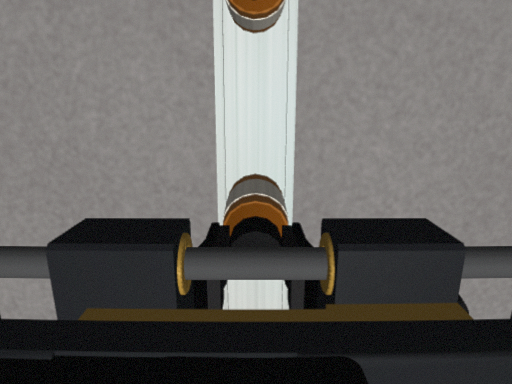

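The bottle now hangs base-down, with its shoulder at (256,210) and label at (256,190). I'll measure its lean and how high its base is.

Run:
```python
from h import *
im,W=shot("wrist")
for v in range(164,240,4): print(v,np.round(W[v,256],4),im[v,256])
```

```text
164 [ 0.6182 -0.2183  0.0032] [207 219 215]
168 [ 0.6152 -0.2187  0.0029] [208 218 214]
172 [ 0.6123 -0.2192  0.0033] [208 219 216]
176 [ 0.6171 -0.2184  0.0432] [70 46 23]
180 [ 0.6168 -0.2184  0.0538] [88 87 84]
184 [ 0.6159 -0.2185  0.0608] [87 85 79]
188 [ 0.6151 -0.2186  0.0675] [89 86 81]
192 [ 0.6142 -0.2187  0.073 ] [100  97  88]
196 [ 0.6135 -0.2188  0.0792] [72 50 24]
200 [ 0.6126 -0.2189  0.0837] [84 55 25]
204 [ 0.6108 -0.2192  0.085 ] [113  67  25]
208 [ 0.6092 -0.2194  0.0865] [110  61   7]
212 [ 0.6082 -0.2196  0.0903] [111  65  15]
216 [ 0.6071 -0.2197  0.0933] [55 28  6]
220 [ 0.6069 -0.2197  0.0988] [ 8 12  8]
224 [ 0.6064 -0.2198  0.1032] [6 0 0]
228 [ 0.6053 -0.2199  0.1057] [0 5 8]
232 [ 0.6047 -0.22    0.1092] [29 27 27]
236 [ 0.6031 -0.2203  0.1099] [34 31 32]
```

>>> {"op": "move_arm", "data": {"steps": [[[0,0,0.008],0],[[0,0,0.016],0],[[0,0,0.023],0],[[0,0,0.027],0],[[0,0,0.0295],0],[[0,0,0.031],0],[[0,0,0.032],0],[[0,0,0.0328],0],[[0,0,0.0335],0],[[0,0,0.0335],0],[[0,0,0.0335],0]]}}

```text
time_s: 12.55
tool_pos: [0.5929, -0.2223, 0.0682]
tool_rot: [180.0, -0.0, 8.4]
force: [1.1, 1.1, 3.9]
grip_width: 0.0259
```

Run:
```python
from h import *
im,W=shot("wrist");print(env.get_obs()["force"],env.get_obs()["tool_pos"])
for v in range(150,240,4): print(v,np.round(W[v,256],4),im[v,256])
```

```text
[1.2699445  1.17351357 3.81868504] [ 0.59287799 -0.22234774  0.06820923]
150 [ 0.6324 -0.2162  0.0024] [206 218 212]
154 [ 0.6299 -0.2165  0.0023] [209 219 214]
158 [ 0.6276 -0.2169  0.0037] [207 219 216]
162 [ 0.6251 -0.2173  0.0039] [207 217 212]
166 [ 0.6223 -0.2177  0.0024] [208 216 214]
170 [ 0.6197 -0.218   0.0025] [207 217 213]
174 [ 0.6174 -0.2184  0.0038] [205 216 212]
178 [ 0.6171 -0.2184  0.0153] [69 48 27]
182 [ 0.6169 -0.2184  0.026 ] [84 82 76]
186 [ 0.616  -0.2185  0.0324] [87 84 78]
190 [ 0.6156 -0.2186  0.0401] [86 83 78]
194 [ 0.6148 -0.2187  0.0457] [127 116 100]
198 [ 0.6145 -0.2187  0.0529] [73 51 30]
202 [ 0.6128 -0.2189  0.0544] [148  95  40]
206 [ 0.6111 -0.2192  0.0557] [110  64  24]
210 [ 0.6095 -0.2194  0.057 ] [110  65  20]
214 [ 0.6083 -0.2196  0.0599] [111  62  15]
218 [ 0.6085 -0.2195  0.0667] [ 7 10  0]
222 [ 0.6085 -0.2195  0.0727] [ 9 11 11]
226 [ 0.6074 -0.2197  0.075 ] [ 7 11 14]
230 [ 0.6075 -0.2196  0.0805] [19 21 24]
234 [ 0.6054 -0.22    0.0796] [28 28 27]
238 [ 0.6031 -0.2203  0.0785] [33 35 35]
```

The base is on the floor with a residual lean of about 0.07 rad. I nudge the cap +4 mm along the lane, ease the pressure, then open.

>>> {"op": "move_arm", "data": {"steps": [[[0.0015,0,0],0],[[0.003,0,0],0],[[0.0045,0,0],0],[[0.0045,0,-0.0007],0],[[0.0045,0,-0.0007],0]]}}

```text
time_s: 13.22
tool_pos: [0.5967, -0.2215, 0.0682]
tool_rot: [-180.0, 0.1, 8.4]
force: [-0.2, -0.3, -0.8]
grip_width: 0.0256
```

>>> {"op": "move_arm", "data": {"steps": [[[0,0,0],0],[[0,0,0],0],[[0,0,0],0],[[0,0,0],0],[[0,0,0],0],[[0,0,0],0],[[0,0,0],0],[[0,0,0],0]], "hand": -1}}

```text
time_s: 14.22
tool_pos: [0.5972, -0.2217, 0.0688]
tool_rot: [-180.0, -0.0, 8.4]
force: [0.4, 0.2, 0.0]
grip_width: 0.0863
```

>>> {"op": "move_arm", "data": {"steps": [[[0,0,-0.015],0],[[0,0,-0.04],0],[[0,0,-0.09],0],[[0,0,-0.15],0],[[0,0,-0.21],0],[[-0.03,0,-0.27],0],[[-0.03,0,-0.29],0],[[-0.03,0,-0.29],0],[[-0.03,0,-0.29],0]]}}

```text
time_s: 15.35
tool_pos: [0.5673, -0.2256, 0.3581]
tool_rot: [-180.0, 0.0, 8.4]
force: [-0.7, 0.0, -1.1]
grip_width: 0.0871
```

Run:
```python
from h import *
im,W=shot("scene");save(np.vstack([cv2.resize(im[220:320,120:310],(760,400),interpolation=3)]),"pics/g.png")
o=env.get_obs();print(o["time_s"],o["tool_pos"],o["tool_rot"])
T,V=shot("top")
# handle bar: high points over chiller; lid top and edges
m=(V[...,2]>.165)&(V[...,2]<.2)&(V[...,0]<.56)&(V[...,1]>0)&(V[...,1]<.42);g=V[m];b=cv2.minAreaRect(g[:,:2].astype(np.float32));print("handle",m.sum(),b,np.median(g,0))
m=(V[...,2]>.13)&(V[...,2]<.15)&(V[...,1]>0.03)&(V[...,1]<.42);g=V[m];print("lid",cv2.minAreaRect(g[:,:2].astype(np.float32)),np.median(g,0))
for a,n in((im,W),(T,V)):
  for c in((.595,-.22),(.44,-.245),(.41,-.25),(.73,-.2)):
    m=(np.hypot(n[...,0]-c[0],n[...,1]-c[1])<.03)&(n[...,2]>.066);
    if m.any(): print(c,m.sum(),np.round(np.nanmean(n[m],0),4),np.nanmax(n[m][:,2]))
```

```text
15.4 [ 0.56724464 -0.22549143  0.35743515] [-1.79942215e+02  1.12773550e-01  8.43446136e+00]
handle 254 ((0.2900118827819824, 0.11084035784006119), (0.5088851451873779, 0.1112748235464096), 29.31965446472168) [0.47769407 0.19558576 0.18436728]
lid ((0.38421857357025146, 0.20109595358371735), (0.6932504773139954, 0.3136675953865051), 2.2385337352752686) [0.57835744 0.21256317 0.13984437]
(0.595, -0.22) 2462 [ 0.5968 -0.2317  0.5197] 0.6300552136666049
(0.44, -0.245) 137 [ 0.4381 -0.2472  0.0747] 0.08025027268687457
(0.41, -0.25) 107 [ 0.415  -0.253   0.0755] 0.08102149643934953
(0.73, -0.2) 114 [ 0.7258 -0.2069  0.0751] 0.07957349612958264
(0.595, -0.22) 681 [ 0.589  -0.2132  0.735 ] 0.765077561639299
(0.73, -0.2) 58 [ 0.7237 -0.2019  0.0775] 0.08576380962736385
```

View pics/g.png

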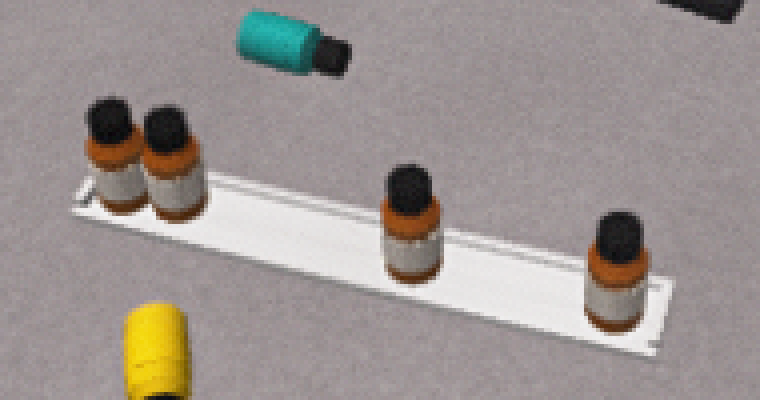

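The view shows the bottle standing in the gap at crop (410,225), neighbours upright; near_b is about 9 mm from its place. Next I go above the chiller handle with the jaws turned a quarter.

>>> {"op": "move_arm", "data": {"steps": [[[-0.001,-0.03,0],-0.12],[[-0.003,-0.07,0],-0.27],[[-0.006,-0.115,0],-0.42],[[-0.009,-0.16,0],-0.57],[[-0.011,-0.205,0],-0.72],[[-0.014,-0.25,0],-0.87],[[-0.016,-0.295,0],-1.02],[[-0.018,-0.34,0],-1.16],[[-0.021,-0.385,0],-1.3],[[-0.0235,-0.42,0],-1.4],[[-0.0235,-0.4335,0],-1.424],[[-0.0235,-0.4335,0],-1.424],[[-0.0235,-0.4335,0],-1.424],[[-0.0235,-0.4335,0],-1.424]]}}

```text
time_s: 17.2
tool_pos: [0.4815, 0.1976, 0.3591]
tool_rot: [180.0, -0.0, 89.8]
force: [-0.5, 1.2, 0.5]
grip_width: 0.0869
```

Run:
```python
from h import *
o=env.get_obs();print(o["time_s"],o["tool_pos"],o["tool_rot"],o["qpos"])
im,W=shot("wrist");save(im,"pics/w2.png")
m=(W[...,2]>.168)&(W[...,2]<.195)&(W[...,0]<.53)&(W[...,0]>.42);m[225:]=0
g=W[m];print(m.sum(),np.median(g,0),g[:,1].min(),g[:,1].max(),np.percentile(g[:,2],95));p=np.polyfit(g[:,1],g[:,0],1);print("x=",p, np.degrees(np.arctan(p[0])))
for y in(.15,.17,.19,.21,.23,.25):
    k=g[abs(g[:,1]-y)<.003]; 
    if len(k):print(y,np.round([k[:,0].min(),k[:,0].max(),k[:,0].mean(),k[:,2].max()],4),len(k))
```

```text
17.2 [0.4815054  0.19764934 0.35905426] [ 1.79970785e+02 -3.61200173e-03  8.98053765e+01] [-4.62774909e+01  1.28519699e-01  2.11882234e+01  8.96080181e+01
 -3.72397358e-02  9.02441914e+01 -2.52841196e+01]
1650 [0.48072105 0.22464839 0.18428774] 0.15516239442130145 0.2851796908171497 0.18603071312476196
x= [0.05713515 0.46794698] 3.2700475017680337
0.17 [0.4725 0.4835 0.4781 0.1862] 67
0.19 [0.4737 0.4845 0.4791 0.1865] 73
0.21 [0.4739 0.4855 0.4801 0.1879] 73
0.23 [0.475  0.4865 0.4811 0.1862] 74
0.25 [0.4762 0.4875 0.4822 0.1868] 85
```

View pics/w2.png

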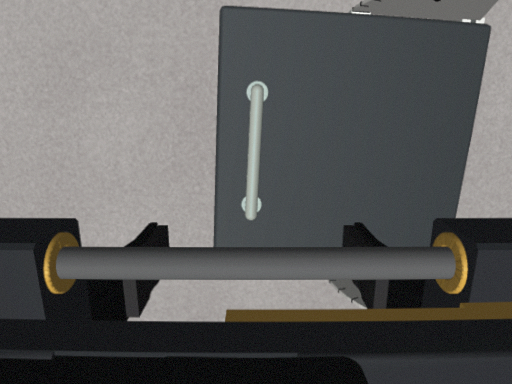

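The handle bar runs from (257,92) to (251,204), with the chiller yawed −3.3° and the bar centre near (0.481, 0.222, 0.180). I align the tool, descend and grip.

>>> {"op": "move_arm", "data": {"steps": [[[0.012,-0.001,0.03],0.03],[[0.024,-0.001,0.07],0.054],[[0.024,-0.001,0.11],0.054],[[0.024,-0.001,0.145],0.054],[[0.024,-0.001,0.17],0.054],[[0.024,-0.001,0.183],0.054],[[0.024,-0.001,0.189],0.054],[[0.024,-0.001,0.189],0.054],[[0.024,-0.001,0.189],0.054]]}}

```text
time_s: 18.38
tool_pos: [0.4805, 0.2236, 0.1709]
tool_rot: [179.9, -0.1, 86.9]
force: [-0.4, -0.2, 0.3]
grip_width: 0.0871
```

>>> {"op": "move_arm", "data": {"steps": [[[0,0,0],0],[[0,0,0],0],[[0,0,0],0],[[0,0,0],0],[[0,0,0],0],[[0,0,0],0],[[0,0,0],0],[[0,0,0],0],[[0,0,0],0],[[0,0,0],0]], "hand": 1, "squeeze": 25}}

```text
time_s: 19.62
tool_pos: [0.4803, 0.2233, 0.1699]
tool_rot: [179.9, -0.0, 86.9]
force: [2.4, 0.8, -0.6]
grip_width: 0.0108
```

>>> {"op": "move_arm", "data": {"steps": [[[0,0.0015,-0.005],0],[[0,0.003,-0.01],0],[[0,0.0062,-0.0194],0],[[0,0.01,-0.0287],0],[[0,0.0142,-0.0381],0],[[0,0.0188,-0.0471],0],[[0,0.0237,-0.0561],0],[[0,0.029,-0.0647],0],[[0,0.0347,-0.0732],0],[[0,0.0347,-0.0732],0],[[0,0.0347,-0.0732],0]]}}

```text
time_s: 21.0
tool_pos: [0.5134, 0.2214, 0.2429]
tool_rot: [-179.9, 0.0, 86.9]
force: [-5.5, 0.1, -3.9]
grip_width: 0.0112
```

>>> {"op": "move_arm", "data": {"steps": [[[0,0.0062,-0.0082],0],[[0,0.0126,-0.0161],0],[[0,0.0193,-0.0237],0],[[0,0.0264,-0.031],0],[[0,0.034,-0.038],0],[[0,0.0415,-0.0446],0],[[0,0.0495,-0.051],0],[[0,0.0578,-0.0569],0],[[0,0.0578,-0.0569],0],[[0,0.0578,-0.0569],0],[[0,0.0578,-0.0569],0]]}}

```text
time_s: 22.38
tool_pos: [0.5693, 0.2184, 0.3016]
tool_rot: [-179.7, 0.0, 87.0]
force: [-12.6, -1.9, 5.1]
grip_width: 0.011
```

Run:
```python
from h import *
o=env.get_obs();print(o["time_s"],o["tool_pos"],o["force"],o["grip_width"])
im,W=shot("scene");T,V=shot("top")
save(np.hstack([cv2.resize(im[90:230,200:350],(450,420),interpolation=3),cv2.resize(im[220:320,130:300],(350,206)) if 0 else cv2.resize(im[220:320,130:300],(350,420))]),"pics/i.png")
# lid plane from dark lid pixels
c=np.array([np.cos(np.radians(-3.27)),np.sin(np.radians(-3.27))]);h=np.array([.4806,.222])+.225*c
for n,w in(("scene",W),("top",V)):
    d=w[...,:2]-h;X=d@c;Y=d@np.array([-c[1],c[0]]);Z=w[...,2]-.118
    a=np.degrees(np.arctan2(Z-.022*0,-X));
    m=(abs(Y)<.13)&(X<-.02)&(X>-.26)&(Z>.04)&(Z<.25)
    p=np.polyfit(X[m],Z[m],1)
    for _ in range(6):
        k=m&(abs(Z-np.polyval(p,X))<.006);p=np.polyfit(X[k],Z[k],1)
    print(n,k.sum(),m.sum(),"lid angle",np.degrees(np.arctan(-p[0])),p[1])
    for q in((.597,-.221),(.44,-.24),(.41,-.25),(.726,-.205)):
        m=(np.hypot(w[...,0]-q[0],w[...,1]-q[1])<.03)&(w[...,2]>.066)&(w[...,2]<.1)
        if m.any(): print(q,m.sum(),np.round(np.nanmean(w[m],0),4))
```

```text
22.375 [0.56929147 0.21836433 0.30160244] [-12.58879536  -1.92267111   5.09696484] 0.011044833822716767
scene 3214 3626 lid angle 38.81653306456877 0.02833764502100139
(0.597, -0.221) 108 [ 0.6023 -0.2251  0.075 ]
(0.44, -0.24) 127 [ 0.4393 -0.2464  0.0746]
(0.41, -0.25) 104 [ 0.4153 -0.253   0.0755]
(0.726, -0.205) 115 [ 0.7257 -0.2073  0.0752]
top 2282 2582 lid angle 38.7478628027384 0.029475619404791317
(0.597, -0.221) 58 [ 0.5996 -0.2205  0.077 ]
(0.44, -0.24) 82 [ 0.4363 -0.2425  0.0776]
(0.41, -0.25) 68 [ 0.4164 -0.2477  0.0784]
(0.726, -0.205) 58 [ 0.7237 -0.2018  0.0776]
```

View pics/i.png

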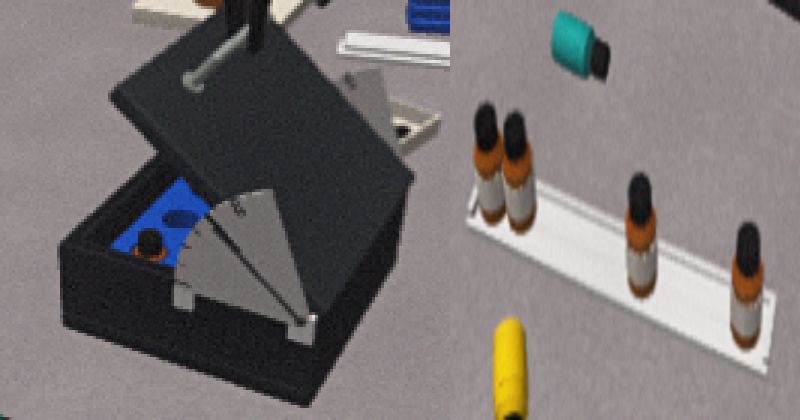

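The lid reads about 38.8° from a plane fit, 39.6° from the tool's position; the pointer lies at the bold line near (235,250). All bottles stand. I ease about 2 mm outward to relieve the radial strain, then check the hold.

>>> {"op": "move_arm", "data": {"steps": [[[0,-0.0003,-0.001],0],[[0,-0.0007,-0.002],0],[[0,-0.0007,-0.002],0],[[0,-0.0007,-0.002],0],[[0,-0.0007,-0.002],0],[[0,-0.0007,-0.002],0],[[0,-0.0007,-0.002],0],[[0,-0.0007,-0.002],0]]}}

```text
time_s: 23.48
tool_pos: [0.5697, 0.2183, 0.302]
tool_rot: [-179.8, 0.0, 86.9]
force: [-7.9, -1.1, -1.5]
grip_width: 0.0114
```

```bash
cat > ang.py <<'E'
from h import *
c=np.array([np.cos(np.radians(-3.27)),np.sin(np.radians(-3.27))]);h=np.array([.4806,.222])+.225*c
for n in("scene","top"):
    _,w=shot(n);X=(w[...,:2]-h)@c;Y=(w[...,:2]-h)@np.array([-c[1],c[0]]);Z=w[...,2]-.118
    m=(abs(Y)<.13)&(X<-.02)&(X>-.26)&(Z>.04)&(Z<.25);p=np.polyfit(X[m],Z[m],1)
    for _ in range(6): k=m&(abs(Z-np.polyval(p,X))<.006);p=np.polyfit(X[k],Z[k],1)
    print(n,"lid angle",np.degrees(np.arctan(-p[0])))
o=env.get_obs();print(o["time_s"],o["tool_pos"],o["force"],o["grip_width"])
E
python3 ang.py
```

```text
scene lid angle 38.939523984245234
top lid angle 38.84072464910025
23.575 [0.56972733 0.21830291 0.30207422] [-7.72456431 -1.05808603 -1.46425984] 0.01149728177367546
```

The lid is steady at 38.9–39.6° in the grip, so I hand in.

```bash
python3 -c "
from cell import env
env.sign_off()"
```

```text
the job is handed in; nothing more can be done
```

I stood the fallen bottle upright in the gap and let go of it while the chiller was still shut. I then lifted the lid by its handle, never commanding it past 40°, and handed the job in at about 23.6 s, still holding it at the mark.

**Last checks:**
- **Lid:** a plane fit gave 38.9° from the scene camera and 38.8° from the top camera; the tool position gave about 39.6°. All are inside the 36–44° band. The force on the tool was about 8 N, and the grip was steady.
- **Fallen bottle:** it was upright near the lane's centre line in both cameras, with the fingers well clear of it.
- **Neighbours:** all three were standing.

**What went wrong:** the neighbours were not left fully undisturbed. On the first try the bottle did not swivel at a 6 N grip, and its base pushed against the near bottles with about 6 N. near_a leaned briefly by an estimated 12° (the limit is 20°), then stood upright again. near_b ended about 9 mm from its place (the limit is 20 mm). I got both figures from picture offsets, so they are rough, and I did not move near_b back. With the grip at 3 N the bottle swung down and was set upright cleanly.

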